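Hold the pickle jar's lid down for the clips

TASK

The pickle jar is packed and I need both hands to snap its two steel clips on, so be my third hand: pick the glass lid off the green wrapper tray, set it gently, centred and level, on the jar's orange sealing ring, and press it straight down with a steady push of about 12 newtons. Hold that push for a few seconds and finish with the gripper still pressing the lid; do not let go or ease off. Keep the jar standing where it is and leave the clips, tray, bowls, chopsticks and herb spinner alone.

Things in the scene. Friction and masses are not known exactly. Their poses are not given: they have to be found in the camera images.
- jar: Round straight-sided clear glass jar packed with carrot and daikon sticks, standing loose and upright on the counter, about 0.85 kg (it varies). Body 96 mm across; the glass mouth is 88 mm outside and 74 mm inside, its rim 120 mm above the base. Origin: centre of its base; z up.
- jar_mouth (a point): Centre of the top of the soft orange sealing ring on the jar's glass rim, 125 mm above the jar's base (5 mm above the glass). The ring is 87 mm outside and 75 mm inside; it sinks straight down by about 1 mm for each 5 N of push, and bottoms after 4.5 mm. A small tab sticks out of it on one side.
- lid: Loose round blue-green glass lid (boss tinted darker) on the tray, about 0.2 kg (varies), 30 mm high. From below: plug 64 mm across, 7 mm high (drops into ring and mouth); flange 88 mm across, 7 mm thick, its underside bears on the ring, too wide to grip; solid raised boss 48 mm across, 16 mm high, to hold it by. Origin: centre of the plug's underside, z up through the boss. Seated, it is 118 mm above the jar's base.
- tray: Round green plastic wrapper tray, 240 mm across, with a thin 15 mm high rim; its inner floor is 4 mm above the counter. Loose. Origin: centre of its underside.
- clip_a: Small bent steel clip, 30 by 12 by 20 mm high, on the counter. Loose. Origin: centre of its underside.
- clip_b: Second steel clip, as clip_a.
- dip_bowl: Shallow stainless dipping bowl, 210 mm across, 45 mm high. Loose. Origin: centre of its underside.
- sauce_dish: Small blue ceramic sauce dish, 92 mm across, 28 mm high. Loose. Origin: centre of its underside.
- chopstick_a: Wooden chopstick, 240 mm long along its x axis, 7 mm thick, lying on the counter. Loose. Origin: mid-length, underside.
- chopstick_b: Second chopstick, beside the first.
- spinner: Herb spinner: clear plastic bowl with white basket and a cream lid with a lime press button, 242 mm across, 174 mm high. Loose. Origin: centre of its underside.
There are look-alikes about, which are no part of the job. Leave any purple or yellow look-alike of the lid alone.

How it is judged:
By the outcome, as a careful person would: the job done as asked, in the order asked, and still so for the second after the job is handed in, while the arm keeps its last pose, push and grip.
It also fails if it takes over 58 s, if anything falls off the work surface, if the arm or the gripper's body presses on something with over 40 N, if the wrist force passes 120 N, or if a joint passes its speed limit or range.

ROBOT

A 6-joint arm with a two-finger parallel gripper is mounted at the origin on the work surface. World frame = base frame: x ahead of the robot, y to its left, z up, the work surface at z = 0. Lengths are in m, angles in rad, forces in N, time in s.
With the tool pointing down it reaches from about 0.3 to 0.775 m from the base axis. Payload 14.6 kg.
Tool frame: the origin (TCP) lies at the very end of the fingers, on their centre line; the grasp point (between the pads) lies 19 mm behind it; z points along the fingers, y is the line along which they close (so a half turn about z gives the same grasp; the last joint's range is limited). The gripper opens to 94 mm and grips with 3 to 60 N. Pads are 16 mm wide; open, the fingers measure 119 mm over their backs; the gripper's body (75 mm by 177 mm) begins 78 mm behind the grasp point.
Start: joints at [1.196, 0.3, 1.521, -0, 1.321, -0.067], TCP at [0.167, 0.524, 0.175] pointing down, gripper open.
Joint ranges: [-3.03, 3.03], [-0.79, 2.21], [0.23, 2.52], [-1.04, 4.18], [0, 3.07], [-2.55, 2.55]. Speed limits (rad/s): [2.22, 2.22, 2.57, 3.14, 3.14, 3.14].

INTERFACE

Orientations are given as [roll, pitch, yaw] about the fixed x, y, z axes, in that order (R = Rz(yaw) Ry(pitch) Rx(roll)).
In Python, from station import ctrl gives the robot as it stands.
- The arm moves only by the tool move_arm, never from a script. Its argument "increments" is a list of rows, each a list of 7 numbers: the opening, from 0 (shut) to 1 (fully open), then the shift along the tool's x, y, z in units of 50 mm (1.0 is 50 mm), then the turn, a rotation vector about the tool's x, y, z in rad. In form: [[claw, tx, ty, tz, rx, ry, rz], ...]. A call has 1 to 20 rows; each row shifts and turns the commanded pose from where the row before left it, along the tool's axes as they then stand; what a row does not reach is not made up. A row lasts 1/10 s, in which the tool goes at most 50 mm and 8.59 degrees, less where a joint would pass 70% of its speed; a pose out of reach is approached as far as the arm can. A call is refused whole if a number of a shift passes 1 or a number of a turn 0.15, either way. A call with a gripper value outside its range is refused whole. The fingers move at their own pace and stop on an object; "force" is the grip in N (left out, the last holds). Time passes only in rows, so rows that do not move let the fingers close. It gives the time, the measured TCP pose, the force, the opening and the grip force at its end, in the units of the state.
- ctrl.get_obs(): the state, without advancing time (a new reading comes with each control period).
- ctrl.camera(name): name is "scene" or "top" or "wrist"; returns a dict with "color" (384x512x3 uint8, blue, green, red), "K" (3x3 intrinsics, pixels), "distortion" ([k1, k2, p1, p2, k3] as OpenCV has them; the pictures are not rectified), "pose" (4x4, takes a point from camera to world coordinates); the wrist camera has in their place "tool_from_camera" (4x4, takes a point from camera to tool coordinates, whose origin is the TCP and whose axes are the flange's). Camera axes: x right, y down, z forward; pixel columns grow to the right and rows downward; lengths in m; the calibration is good to about 2 mm. A picture is of the moment at which its call begins: read the wrist's pose just before it. There is no depth.
- ctrl.hand_in(): hands the job in; it is judged then, once.
Trained networks look in a picture, given as the dict that the camera call returned (one of the last four; its "shot" number tells which), for a name from the list of things; names that differ only in an ending like _2 or _b are one class to them, and where a whole thing is asked for, a point or a joint stands for the part that bears it (a point fixed in the world has none). Each returns a list of dicts, best first, with "conf" (0 to 1); they miss things now and then, are a little off and sometimes report something else, mostly with a low value. They report only what shows in the picture. A call takes as long as a camera call. They do not tell look-alikes from the thing itself.
- ctrl.cut_out(name, picture): "mask" (384x512 bool, what is visible of it) and "centre" ([row, column] in pixels, amid what is visible of it).
The state is a dict: "time_s": time; "qpos": joint angles; "joint_vel": joint speeds; "tau": joint torques, N m; "ee_pos": TCP position; "eef_rot": TCP orientation; "force": force on the tool from outside, world axes, zero at the start; "moment": the same for the moment, N m; "grip_width": finger opening in m; "grip_force": force on a finger pad.
Only numpy, scipy, OpenCV 4.12 (cv2) and the standard library are available. Lean on these libraries where they do the work, as an engineer would, in place of code of your own. Each camera call takes 0.05 s, during which the arm holds its last target. There are 200 camera calls.

## Working session

There is one attempt and no reset: what is moved stays moved. The work goes in short steps, Python scripts to look and compute and a tool call to move; the robot and the scene stay as the last step left them, time stands still between calls to the robot, and variables do not carry over. Pictures are saved under pics/ and viewed, at most 10 in all, crops included, and the job is handed in when it is done.

Besides the shell and the picture viewer there is one more tool, called after "Emit:" as name(argument=value, ...) on one line, values as JSON. move_arm: Moves the arm, as the interface text tells. Its arguments: {"type":"object","properties":{"increments":{"type":"array","items":{"type":"array","items":{"type":"number"}}},"force":{"type":"number"}},"required":["increments"]}

```bash
mkdir -p pics
cat > h.py <<'E'
import numpy as np, cv2
from scipy.spatial.transform import Rotation as R
from station import ctrl
def pose(c):
    if "pose" in c: return np.array(c["pose"])
    return c["T"]
def shot(name):
    o=ctrl.get_obs(); c=ctrl.camera(name)
    if name=="wrist":
        T=np.eye(4); T[:3,:3]=R.from_euler("xyz",o["eef_rot"]).as_matrix() if len(o["eef_rot"])==3 else R.from_quat(o["eef_rot"]).as_matrix()
        T[:3,3]=o["ee_pos"]; c["T"]=T@np.array(c["tool_from_camera"])
    return c
def ray(c,uv,z):
    P=pose(c); p=cv2.undistortPoints(np.array([[uv]],float),np.array(c["K"]),np.array(c["distortion"]))[0,0]
    d=P[:3,:3]@np.array([p[0],p[1],1]); return P[:3,3]+d*(z-P[2,3])/d[2]
def proj(c,X):
    P=np.linalg.inv(pose(c)); 
    return cv2.projectPoints(np.array(X,float).reshape(-1,1,3),cv2.Rodrigues(P[:3,:3])[0],P[:3,3],np.array(c["K"]),np.array(c["distortion"]))[0][:,0]
E
python3 - <<'E'
from h import *
o=ctrl.get_obs(); print(o)
for n in ["scene","top"]:
    c=shot(n); cv2.imwrite(f"pics/{n}0.png",c["color"]); print(n,c["pose"][:3,3] if hasattr(c["pose"],"shape") else c["pose"])
    for k in ["jar","lid","tray","jar_mouth"]:
        for r in ctrl.cut_out(k,c):
            v,u=r["centre"]; print(k,round(r["conf"],2),int(r["mask"].sum()),[int(v),int(u)],[np.round(ray(c,(u,v),z),3)[:2] for z in (0.02,0.125)])
E
```

```text
{'time_s': 0.0, 'qpos': array([ 1.19638583e+00,  3.00526535e-01,  1.52160641e+00, -2.86311205e-05,
        1.32066667e+00, -6.65715341e-02]), 'joint_vel': array([ 1.14328201e-04, -1.47603115e-03, -6.02544174e-04, -3.09665185e-05,
        3.26422550e-04,  2.04156582e-06]), 'tau': array([-2.02225834e-03, -5.31811953e+01, -3.52723718e+01,  7.06928736e-02,
        2.45281780e-02, -1.18860912e-04]), 'ee_pos': array([0.16653478, 0.5238636 , 0.17444523]), 'eef_rot': array([-3.14038652e+00, -5.26197713e-05,  2.83376076e+00]), 'force': array([-0.0010297 ,  0.00485258, -0.8812352 ]), 'moment': array([ 0.02738295, -0.01394893, -0.02052478]), 'grip_force': 0.0, 'grip_width': 0.09371007692259523}
scene [1.37762211 0.14214322 1.12427718]
jar 0.73 1233 [212, 319] [array([0.422, 0.246]), array([0.513, 0.236])]
lid 0.72 283 [154, 184] [array([ 0.22 , -0.287]), array([ 0.33 , -0.246])]
lid 0.7 391 [201, 182] [array([ 0.459, -0.228]), array([ 0.546, -0.193])]
lid 0.58 293 [185, 253] [array([0.338, 0.003]), array([0.437, 0.016])]
tray 0.61 2411 [201, 172] [array([ 0.465, -0.262]), array([ 0.552, -0.224])]
jar_mouth 0.8 1169 [211, 318] [array([0.418, 0.24 ]), array([0.509, 0.23 ])]
top [ 0.32281849 -0.00790826  1.70928663]
jar 0.81 616 [196, 183] [array([0.468, 0.244]), array([0.459, 0.228])]
jar 0.25 453 [122, 204] [array([0.753, 0.16 ]), array([0.726, 0.149])]
lid 0.9 429 [230, 245] [array([0.34 , 0.014]), array([0.338, 0.013])]
lid 0.73 406 [180, 243] [array([0.525, 0.017]), array([0.513, 0.016])]
lid 0.61 435 [270, 328] [array([ 0.185, -0.293]), array([ 0.193, -0.276])]
tray 0.8 2641 [189, 318] [array([ 0.485, -0.265]), array([ 0.475, -0.249])]
jar_mouth 0.75 664 [195, 183] [array([0.475, 0.245]), array([0.465, 0.229])]
```

```bash
python3 -c "
import cv2
a=cv2.imread('pics/scene0.png');b=cv2.imread('pics/top0.png')
cv2.imwrite('pics/s1.png',cv2.resize(a[100:340,80:430],None,fx=2.25,fy=2.25,interpolation=3))
cv2.imwrite('pics/t1.png',cv2.resize(b[80:320,120:400],None,fx=2.5,fy=2.5,interpolation=3))"
```

```text
(no output)
```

View pics/s1.png

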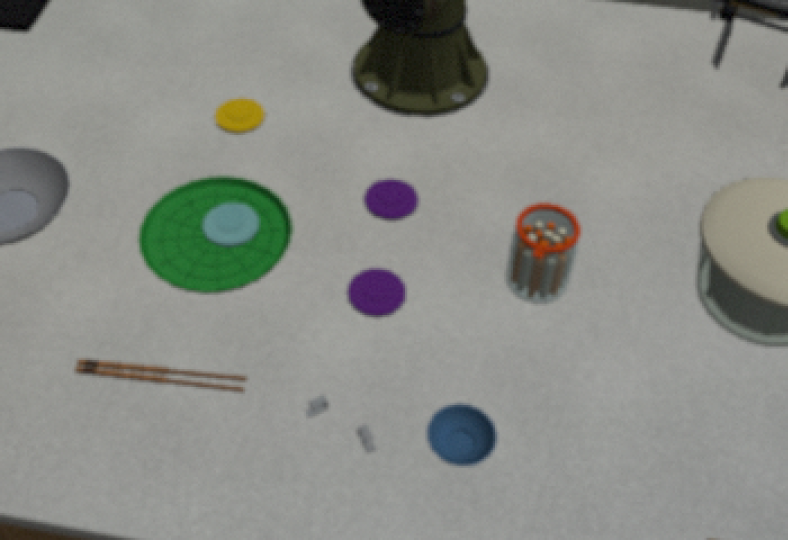

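View pics/t1.png

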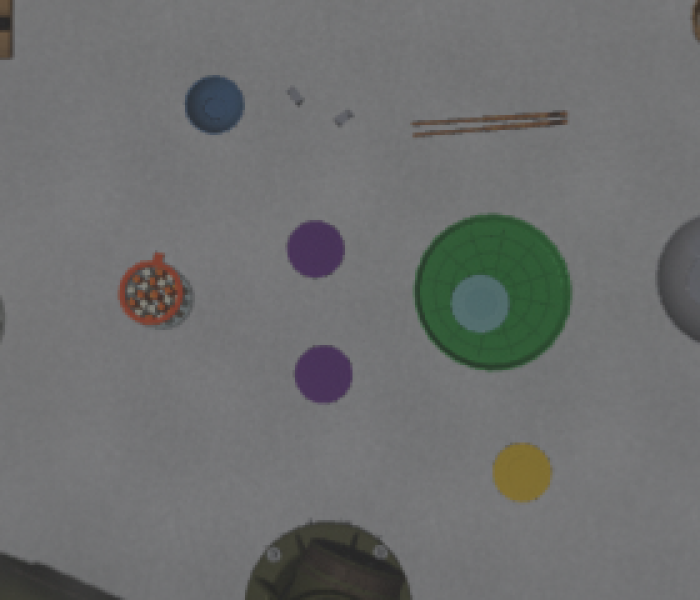

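The scene view shows the blue-green lid on the green tray at about (183,199) and the jar with its orange ring at about (323,200). In the top view the lid is at (312,201) and the ring at (180,197). The purple and yellow discs are decoys. Next I'll measure both by colour.

```bash
cat >> h.py <<'E'
def blob(c,what,near=None):
    h=cv2.cvtColor(c["color"],cv2.COLOR_BGR2HSV)
    lo,hi={"ring":((4,150,90),(16,255,255)),"lid":((80,35,60),(105,150,255))}[what]
    m=cv2.inRange(h,lo,hi); m=cv2.morphologyEx(m,cv2.MORPH_CLOSE,np.ones((3,3)))
    cs=[x for x in cv2.findContours(m,cv2.RETR_EXTERNAL,cv2.CHAIN_APPROX_NONE)[0] if len(x)>20]
    cs.sort(key=lambda x:-cv2.contourArea(x)); return cs
def circ(c,cnt,z):
    """robust circle fit of contour intersected with plane z"""
    from scipy.optimize import least_squares
    p=np.array([ray(c,q,z)[:2] for q in cnt[:,0].astype(float)]); 
    s=least_squares(lambda a:np.hypot(*(p-a[:2]).T)-a[2],[*p.mean(0),0.044],loss="soft_l1",f_scale=0.001)
    return np.round(s.x,4), round(float(np.abs(s.fun).mean()),4)
E
python3 - <<'E'
from h import *
for n in ["top","scene"]:
    c=shot(n)
    for w,z in (("ring",.125),("lid",.018)):
        for q in blob(c,w)[:4]:
            x,y,W,H=cv2.boundingRect(q); print(n,w,(x+W//2,y+H//2),(W,H),cv2.contourArea(q),circ(c,q,z))
E
```

```text
top ring (186, 195) (14, 26) 38.0 (array([0.4606, 0.2423, 0.0414]), 0.0044)
top ring (176, 197) (16, 23) 24.0 (array([0.4603, 0.2389, 0.0404]), 0.0024)
top lid (312, 201) (23, 23) 379.0 (array([ 0.4444, -0.2383,  0.0414]), 0.0008)
scene ring (323, 203) (27, 24) 439.0 (array([0.4622, 0.2429, 0.043 ]), 0.0022)
scene lid (285, 293) (31, 28) 606.5 (array([0.7466, 0.1616, 0.0434]), 0.001)
scene lid (182, 200) (25, 18) 330.0 (array([ 0.4461, -0.2342,  0.0416]), 0.001)
```

Emit:
move_arm(increments=[[1,0,0,-0.25,0,0,0],[1,0,0,-0.25,0,0,0],[1,-0.55,-0.71,0,0,0,0],[1,-0.55,-0.71,0,0,0,0],[1,-0.55,-0.71,0,0,0,0],[1,-0.55,-0.71,0,0,0,0],[1,-0.55,-0.71,0,0,0,0],[1,-0.55,-0.71,0,0,0,0],[1,-0.55,-0.71,0,0,0,0],[1,-0.55,-0.71,0,0,0,0],[1,-0.55,-0.71,0,0,0,0],[1,-0.55,-0.71,0,0,0,0],[1,-0.55,-0.71,0,0,0,0],[1,-0.55,-0.71,0,0,0,0],[1,-0.55,-0.71,0,0,0,0],[1,-0.55,-0.71,0,0,0,0],[1,-0.55,-0.71,0,0,0,0],[1,-0.55,-0.71,0,0,0,0],[1,-0.55,-0.71,0,0,0,0],[1,-0.55,-0.71,0,0,0,0]])

```text
time_s: 2.6
ee_pos: [0.4453, -0.237, 0.2014]
eef_rot: [-3.141, 0.002, 2.833]
force: [-0.0, 0.6, 1.6]
grip_width: 0.0941
grip_force: 0.0
```

```bash
cat > look.py <<'E'
from h import *
import sys
w,z,f=sys.argv[1],float(sys.argv[2]),sys.argv[3]
o=ctrl.get_obs(); c=shot("wrist"); cv2.imwrite(f"pics/{f}.png",c["color"])
print(o["time_s"],o["ee_pos"],o["eef_rot"],o["qpos"].round(2),o["grip_width"],o["force"].round(1), "cam",c["T"][:3,3].round(3))
for q in blob(c,w)[:2]:
    print(cv2.boundingRect(q),cv2.contourArea(q),circ(c,q,z))
for r in ctrl.cut_out("lid" if w=="lid" else "jar_mouth",c)[:2]: print(r["conf"],r["centre"],ray(c,r["centre"][::-1],z))
E
python3 look.py lid 0.018 w1
```

```text
2.6 [ 0.44534397 -0.23699212  0.20141437] [-3.14118168e+00  1.68202561e-03  2.83343790e+00] [-0.56  0.18  1.61  0.    1.35 -1.82] 0.09412230435504311 [-0.   0.6  1.6] cam [ 0.382 -0.216  0.411]
(223, 138, 65, 64) 3168.0 (array([ 0.4443, -0.2369,  0.0427]), 0.0003)
0.97 [32.5, 409.6] [ 0.33781411 -0.00396198  0.018     ]
0.78 [10.3, 151.8] [ 0.21966709 -0.29627813  0.018     ]
```

View pics/w1.png

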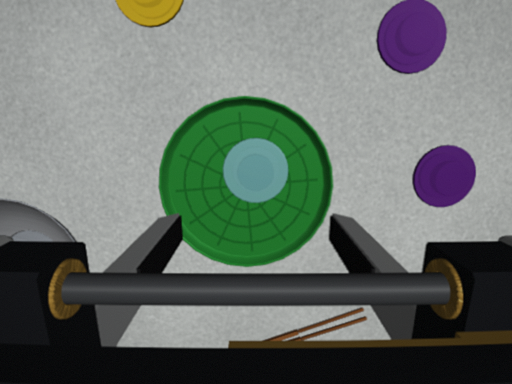

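The wrist view shows the lid at (255,170) with its boss concentric at (257,171), lying flat on the tray. The tool is centred over it to within 1 mm. I'll descend.

Emit:
move_arm(increments=[[1,0.02,0,0.3,0,0,0],[1,0,0,0.5,0,0,0],[1,0,0,0.5,0,0,0],[1,0,0,0.5,0,0,0],[1,0,0,0.5,0,0,0],[1,0,0,0.4,0,0,0],[1,0,0,0.3,0,0,0],[1,0,0,0.2,0,0,0],[1,0,0,0.1,0,0,0],[1,0,0,0.1,0,0,0],[1,0,0,0,0,0,0],[1,0,0,0,0,0,0]])

```text
time_s: 3.9
ee_pos: [0.4441, -0.2346, 0.0306]
eef_rot: [-3.141, 0.001, 2.834]
force: [0.0, 0.0, 0.2]
grip_width: 0.0942
grip_force: 0.0
```

```bash
python3 look.py lid 0.018 w2
```

```text
3.9 [ 0.44406569 -0.23463137  0.03056815] [-3.14139530e+00  7.01749421e-04  2.83377463e+00] [-0.56  0.37  1.8  -0.    0.97 -1.82] 0.09421717776404503 [0.  0.  0.2] cam [ 0.381 -0.214  0.24 ]
(197, 154, 112, 107) 9163.0 (array([ 0.4443, -0.2367,  0.0429]), 0.0002)
0.85 [204.9, 248.7] [ 0.44024562 -0.23852862  0.018     ]
0.75 [15.1, 494.1] [ 0.36145932 -0.0334653   0.018     ]
```

Emit:
move_arm(increments=[[1,-0.016,-0.04,0.1,0,0,0],[1,0,0,0.08,0,0,0],[1,0,0,0.03,0,0,0],[1,0,0,0,0,0,0],[1,0,0,0,0,0,0]])

```text
time_s: 4.5
ee_pos: [0.444, -0.2366, 0.0195]
eef_rot: [-3.142, -0.0, 2.834]
force: [-0.4, 0.0, 0.0]
grip_width: 0.0943
grip_force: 0.0
```

Now close gently, with a moderately firm 25 N grip.

Emit:
move_arm(increments=[[0.6,0,0,0,0,0,0],[0.55,0,0,0,0,0,0],[0.52,0,0,0,0,0,0],[0.48,0,0,0,0,0,0],[0.45,0,0,0,0,0,0],[0.45,0,0,0,0,0,0],[0.45,0,0,0,0,0,0],[0.45,0,0,0,0,0,0],[0.45,0,0,0,0,0,0],[0.45,0,0,0,0,0,0]], force=25)

```text
time_s: 5.5
ee_pos: [0.444, -0.2366, 0.0196]
eef_rot: [-3.142, 0.0, 2.834]
force: [0.2, 0.4, -0.0]
grip_width: 0.0424
grip_force: 0.0
```

```bash
python3 look.py lid 0.018 w3
python3 - <<'E'
from h import *
c=shot("scene");cv2.imwrite("pics/s3.png",cv2.resize(c["color"][130:250,110:270],None,fx=3.5,fy=3.5,interpolation=3))
a=cv2.imread("pics/w3.png"); b=cv2.imread("pics/s3.png"); 
cv2.imwrite("pics/m3.png",np.vstack([a[100:340,:],cv2.resize(b,(512,346))[:340]]))
E
```

```text
5.5 [ 0.44398206 -0.23663995  0.01955569] [-3.14157593e+00  1.08788770e-05  2.83381334e+00] [-0.56  0.39  1.8  -0.    0.95 -1.83] 0.042359227070317154 [ 0.2  0.4 -0. ] cam [ 0.381 -0.216  0.229]
(197, 154, 117, 112) 8857.5 (array([ 0.4437, -0.2365,  0.0423]), 0.0034)
0.78 [203.7, 252.0] [ 0.43709869 -0.23673111  0.018     ]
0.67 [8.8, 501.5] [ 0.35986319 -0.0387326   0.018     ]
```

View pics/m3.png

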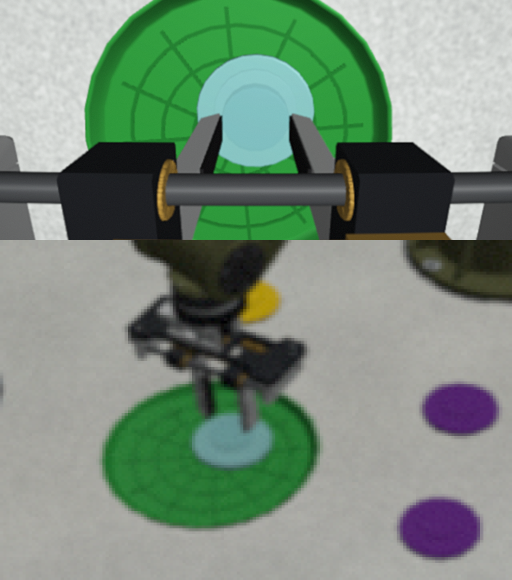

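```bash
cat > ov.py <<'E'
from h import *
import sys
c=shot("wrist"); o=ctrl.get_obs(); Rm=R.from_euler("xyz",o["eef_rot"]).as_matrix(); p=o["ee_pos"]
im=cv2.resize(c["color"],None,fx=3,fy=3,interpolation=3)
t=np.linspace(0,2*np.pi,90)
def ring(ctr,r,z,col):
    q=proj(c,np.c_[ctr[0]+r*np.cos(t),ctr[1]+r*np.sin(t),0*t+z]); cv2.polylines(im,[np.int32(q*3+1)],True,col,1)
L=(0.4443,-0.2367)
ring(L,.044,.018,(0,0,255)); ring(L,.024,.034,(0,0,255)); ring(L,.024,.018,(255,0,255))
w=o["grip_width"]/2
for s in (-1,1):
    for b in (-.008,.008):
        q=proj(c,[p+Rm@[b,s*w,0],p+Rm@[b,s*w,-.019]]); cv2.line(im,np.int32(q[0]*3+1),np.int32(q[1]*3+1),(0,255,255),1)
cv2.imwrite("pics/%s.png"%sys.argv[1],im[420:840,400:1130])
E
python3 ov.py ov3
```

```text
(no output)
```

View pics/ov3.png

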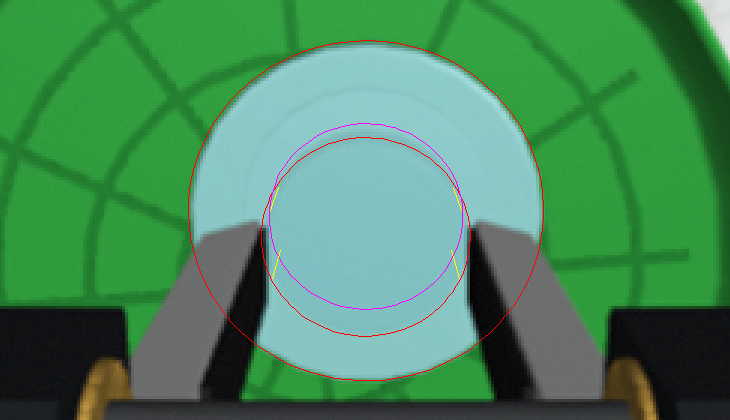

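The overlay shows the pads sitting right at the boss's edges (262 and 470, against a boss of 262–470), so the fingers appear just short of squeezing it. I'll command a full close to build the grip.

Emit:
move_arm(increments=[[0.42,0,0,0,0,0,0],[0.38,0,0,0,0,0,0],[0.3,0,0,0,0,0,0],[0.2,0,0,0,0,0,0],[0.2,0,0,0,0,0,0]], force=25)

```text
time_s: 6.2
ee_pos: [0.444, -0.2366, 0.0195]
eef_rot: [-3.142, 0.0, 2.834]
force: [-0.3, -0.7, 0.5]
grip_width: 0.0191
grip_force: 0.0
```

```bash
python3 ov.py ov4; python3 look.py lid 0.018 w4
```

```text
6.25 [ 0.44396804 -0.23661965  0.01954722] [-3.14158848e+00 -2.85887926e-05  2.83379267e+00] [-0.56  0.39  1.8  -0.    0.95 -1.83] 0.018806795014369885 [ 0.2 -0.3  0.4] cam [ 0.381 -0.216  0.229]
(197, 154, 117, 112) 7969.0 (array([ 0.4408, -0.2355,  0.0402]), 0.0066)
0.88 [9.3, 501.3] [ 0.36012121 -0.03889514  0.018     ]
0.81 [201.5, 253.6] [ 0.43583813 -0.23507503  0.018     ]
```

View pics/ov4.png

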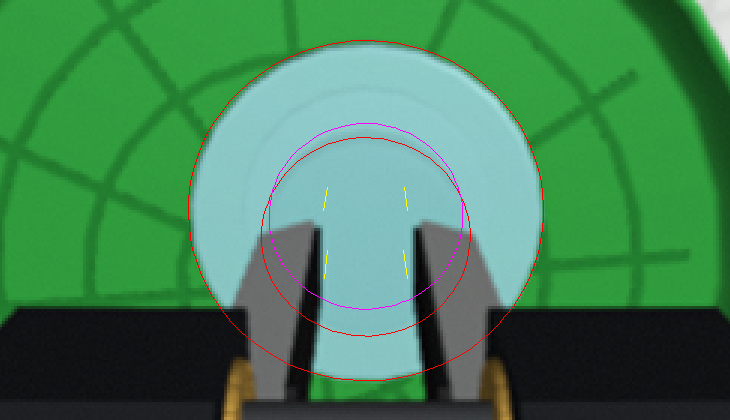

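The fingers closed freely to 19 mm, so the tips are passing above the boss. From the apparent scale (4.75 px/mm, against 4.43 expected at the reported TCP), they are about 13 mm higher than reported. I'll open to straddle the boss and feel down for the flange.

Emit:
move_arm(increments=[[0.65,0,0,0,0,0,0],[0.65,0,0,0,0,0,0],[0.65,0,0,0,0,0,0],[0.65,0,0,0,0,0,0],[0.65,0,0,0,0,0,0],[0.65,0,0,0,0,0,0],[0.65,0,0,0.02,0,0,0],[0.65,0,0,0.02,0,0,0],[0.65,0,0,0.02,0,0,0],[0.65,0,0,0.02,0,0,0],[0.65,0,0,0,0,0,0]], force=10)

```text
time_s: 7.45
ee_pos: [0.4439, -0.2366, 0.0154]
eef_rot: [3.142, -0.0, 2.834]
force: [-0.1, -0.6, -0.3]
grip_width: 0.0609
grip_force: 0.0
```

Emit:
move_arm(increments=[[0.65,0,0,0.02,0,0,0],[0.65,0,0,0.02,0,0,0],[0.65,0,0,0.02,0,0,0],[0.65,0,0,0,0,0,0]])

```text
time_s: 7.85
ee_pos: [0.4439, -0.2366, 0.0124]
eef_rot: [3.142, -0.0, 2.834]
force: [-0.2, 0.6, 0.3]
grip_width: 0.0612
grip_force: 0.0
```

Run:
```python
from h import *
o=ctrl.get_obs(); print(o["qpos"],o["ee_pos"],o["force"])
c=shot("wrist"); print(np.round(c["tool_from_camera"],3)); print(np.round(c["K"],1),c["distortion"]); s=shot("scene")
p=o["ee_pos"];Rm=R.from_euler("xyz",o["eef_rot"]).as_matrix()
im=cv2.resize(s["color"][140:250,120:260],None,fx=5,fy=5,interpolation=3)
for sg in (-1,1):
    q=(proj(s,[p+Rm@[0,sg*.030,0],p+Rm@[0,sg*.030,-.06]])-[120,140])*5
    cv2.line(im,np.int32(q[0]),np.int32(q[1]),(0,255,255),1)
cv2.imwrite("pics/s5.png",im)
```

```text
[-5.62505635e-01  4.01227945e-01  1.80432211e+00 -2.57347139e-05
  9.36319026e-01 -1.82551165e+00] [ 0.44388898 -0.23658878  0.01238433] [-0.19185161  0.61134464  0.31707186]
[[ 0.    -0.973 -0.229  0.066]
 [ 1.     0.001 -0.001  0.   ]
 [ 0.001 -0.229  0.973 -0.21 ]
 [ 0.     0.     0.     1.   ]]
[[297.5   0.  255.3]
 [  0.  297.5 190.9]
 [  0.    0.    1. ]] [-0.03634992  0.          0.          0.          0.        ]
```

View pics/s5.png

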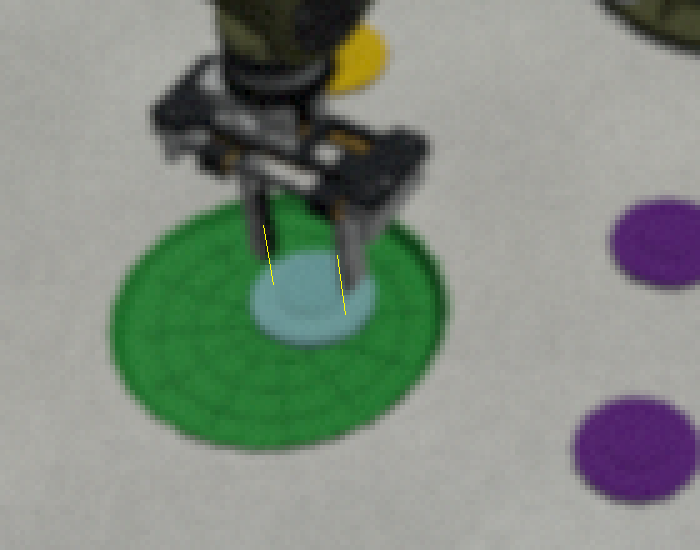

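The scene overlay agrees: the tips show about 22 px (5x zoom) above the predicted TCP, at (352,292) rather than (345,314). That puts the real fingertips some 13–18 mm short of the reported TCP. I'll keep feeling down in small steps.

Emit:
move_arm(increments=[[0.65,0,0,0.02,0,0,0],[0.65,0,0,0.02,0,0,0],[0.65,0,0,0.02,0,0,0],[0.65,0,0,0.02,0,0,0],[0.65,0,0,0.02,0,0,0],[0.65,0,0,0,0,0,0]])

```text
time_s: 8.55
ee_pos: [0.4439, -0.2366, 0.0074]
eef_rot: [3.142, -0.0, 2.834]
force: [0.5, -0.1, 0.4]
grip_width: 0.0613
grip_force: 0.0
```

Emit:
move_arm(increments=[[0.65,0,0,0.02,0,0,0],[0.65,0,0,0.02,0,0,0],[0.65,0,0,0,0,0,0]])

```text
time_s: 8.85
ee_pos: [0.4439, -0.2366, 0.0054]
eef_rot: [3.142, -0.0, 2.834]
force: [0.4, 0.0, 0.2]
grip_width: 0.061
grip_force: 0.0
```

Emit:
move_arm(increments=[[0.65,0,0,0.02,0,0,0],[0.65,0,0,0.02,0,0,0],[0.65,0,0,0,0,0,0]])

```text
time_s: 9.15
ee_pos: [0.4439, -0.2366, 0.0034]
eef_rot: [3.142, -0.0, 2.834]
force: [-0.4, 0.8, 0.1]
grip_width: 0.0606
grip_force: 0.0
```

Emit:
move_arm(increments=[[0.65,0,0,0.02,0,0,0],[0.65,0,0,0,0,0,0]])

```text
time_s: 9.35
ee_pos: [0.4439, -0.2366, 0.0024]
eef_rot: [3.142, -0.0, 2.834]
force: [0.2, 0.4, -0.1]
grip_width: 0.061
grip_force: 0.0
```

Emit:
move_arm(increments=[[0.56,0,0,0,0,0,0],[0.54,0,0,0,0,0,0],[0.52,0,0,0,0,0,0],[0.5,0,0,0,0,0,0],[0.47,0,0,0,0,0,0],[0.44,0,0,0,0,0,0],[0.4,0,0,0,0,0,0],[0.4,0,0,0,0,0,0]], force=15)

```text
time_s: 10.15
ee_pos: [0.444, -0.2367, 0.0026]
eef_rot: [-3.142, 0.0, 2.834]
force: [-0.4, -1.3, 0.0]
grip_width: 0.0463
grip_force: 15.0
```

```bash
python3 ov.py ov6; python3 look.py lid 0.018 w6
```

```text
10.2 [ 0.44398996 -0.23669129  0.00256739] [-3.14149840e+00  6.99671936e-05  2.83379555e+00] [-0.56  0.42  1.81 -0.    0.91 -1.83] 0.046146530004994156 [-0.1 -1.1  0.3] cam [ 0.381 -0.216  0.212]
(193, 157, 126, 117) 9980.5 (array([ 0.4431, -0.2361,  0.0418]), 0.0037)
0.85 [209.1, 254.1] [ 0.43668496 -0.23493994  0.018     ]
```

View pics/ov6.png

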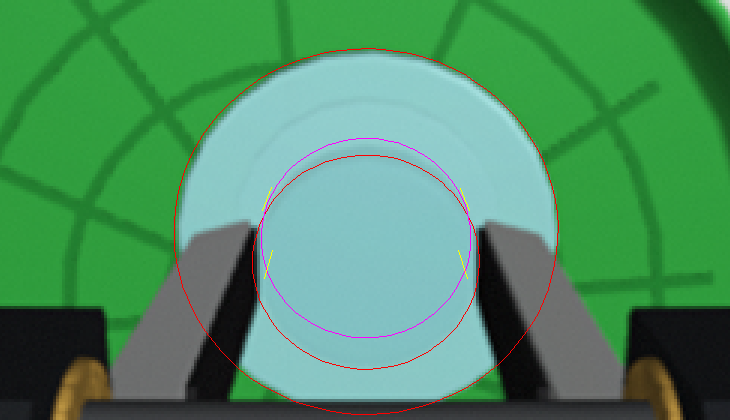

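The fingers are now on the boss: 15 N grip at 46 mm, lid unmoved. I'll reopen slightly and lower to the flange for full engagement.

Emit:
move_arm(increments=[[0.6,0,0,0,0,0,0],[0.6,0,0,0,0,0,0],[0.6,0,0,0.02,0,0,0],[0.6,0,0,0.02,0,0,0],[0.6,0,0,0,0,0,0]])

```text
time_s: 10.8
ee_pos: [0.4439, -0.2366, 0.0004]
eef_rot: [3.141, -0.0, 2.834]
force: [0.6, -0.3, 0.1]
grip_width: 0.056
grip_force: 0.0
```

Emit:
move_arm(increments=[[0.6,0,0,0.02,0,0,0],[0.6,0,0,0.02,0,0,0],[0.6,0,0,0,0,0,0]])

```text
time_s: 11.1
ee_pos: [0.4439, -0.2366, -0.0016]
eef_rot: [3.142, -0.0, 2.834]
force: [-0.4, -0.6, -0.4]
grip_width: 0.0562
grip_force: 0.0
```

Emit:
move_arm(increments=[[0.6,0,0,0.02,0,0,0],[0.6,0,0,0.02,0,0,0],[0.6,0,0,0,0,0,0]])

```text
time_s: 11.4
ee_pos: [0.4439, -0.2366, -0.0036]
eef_rot: [3.142, -0.0, 2.834]
force: [0.5, -0.1, -0.8]
grip_width: 0.0563
grip_force: 0.0
```

Emit:
move_arm(increments=[[0.6,0,0,0.02,0,0,0],[0.6,0,0,0.02,0,0,0],[0.6,0,0,0,0,0,0]])

```text
time_s: 11.7
ee_pos: [0.4439, -0.2366, -0.0056]
eef_rot: [3.142, -0.0, 2.834]
force: [-1.0, 0.4, 0.2]
grip_width: 0.0563
grip_force: 0.0
```

Emit:
move_arm(increments=[[0.6,0,0,0.02,0,0,0],[0.6,0,0,0.02,0,0,0],[0.6,0,0,0,0,0,0]])

```text
time_s: 12.0
ee_pos: [0.4439, -0.2366, -0.0076]
eef_rot: [3.142, -0.0, 2.834]
force: [-0.0, 0.9, -0.9]
grip_width: 0.056
grip_force: 0.0
```

Emit:
move_arm(increments=[[0.6,0,0,0.02,0,0,0],[0.6,0,0,0.02,0,0,0],[0.6,0,0,0,0,0,0]])

```text
time_s: 12.3
ee_pos: [0.4439, -0.2366, -0.0096]
eef_rot: [3.142, -0.0, 2.834]
force: [-0.5, 0.2, 0.6]
grip_width: 0.0564
grip_force: 0.0
```

Emit:
move_arm(increments=[[0.6,0,0,0.02,0,0,0],[0.6,0,0,0.02,0,0,0],[0.6,0,0,0,0,0,0]])

```text
time_s: 12.6
ee_pos: [0.4439, -0.2366, -0.0116]
eef_rot: [3.142, -0.0, 2.834]
force: [-0.5, -0.5, -0.1]
grip_width: 0.0564
grip_force: 0.0
```

By the bounds gathered, the tips are now within about 1.5 mm of the flange, so I'll grip here.

Emit:
move_arm(increments=[[0.56,0,0,0,0,0,0],[0.54,0,0,0,0,0,0],[0.52,0,0,0,0,0,0],[0.5,0,0,0,0,0,0],[0.46,0,0,0,0,0,0],[0.4,0,0,0,0,0,0],[0.35,0,0,0,0,0,0],[0.35,0,0,0,0,0,0]], force=40)

```text
time_s: 13.4
ee_pos: [0.444, -0.2366, -0.0114]
eef_rot: [-3.142, 0.0, 2.834]
force: [-0.3, 0.0, 0.6]
grip_width: 0.0473
grip_force: 40.0
```

```bash
python3 ov.py ov7; python3 look.py lid 0.018 w7
```

```text
13.45 [ 0.44402101 -0.2366567  -0.01141033] [-3.14157190e+00  9.28638649e-05  2.83382384e+00] [-0.56  0.44  1.81  0.    0.88 -1.83] 0.0472232649876152 [-0.1  0.5  1.8] cam [ 0.381 -0.216  0.198]
(188, 160, 135, 114) 10408.0 (array([ 0.44  , -0.2351,  0.0392]), 0.0041)
0.84 [211.6, 254.4] [ 0.43435891 -0.23388929  0.018     ]
```

View pics/ov7.png

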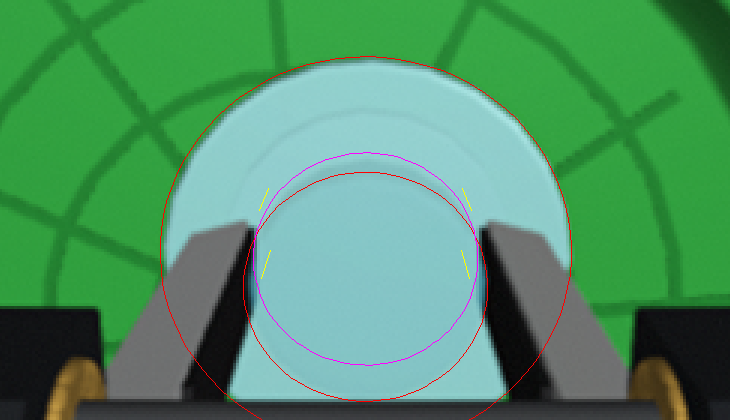

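The overlay shows both pads closed on the boss sides (columns 248 and 482) with the flange unmoved. The grip is 40 N at 47 mm. I'll lift and check that the lid comes along.

Emit:
move_arm(increments=[[0.35,0,0,-0.05,0,0,0],[0.35,0,0,-0.1,0,0,0],[0.35,0,0,-0.15,0,0,0],[0.35,0,0,-0.3,0,0,0],[0.35,0,0,-0.4,0,0,0],[0.35,0,0,-0.5,0,0,0],[0.35,0,0,-0.5,0,0,0],[0.35,0,0,-0.5,0,0,0],[0.35,0,0,-0.5,0,0,0],[0.35,0,0,-0.3,0,0,0],[0.35,0,0,-0.2,0,0,0],[0.35,0,0,-0.1,0,0,0],[0.35,0,0,0,0,0,0]])

```text
time_s: 14.85
ee_pos: [0.444, -0.2367, 0.1688]
eef_rot: [-3.142, 0.0, 2.834]
force: [0.3, -0.6, -3.3]
grip_width: 0.0471
grip_force: 40.0
```

```bash
python3 look.py lid 0.19 w8
python3 - <<'E'
from h import *
o=ctrl.get_obs(); print(o["force"],o["grip_force"],o["grip_width"])
s=shot("top")
for q in blob(s,"lid")[:2]: print(cv2.boundingRect(q),cv2.contourArea(q),circ(s,q,.199))
E
```

```text
14.85 [ 0.44398344 -0.23666025  0.16876545] [-3.14151376e+00  3.34120327e-04  2.83371681e+00] [-0.56  0.2   1.66  0.    1.28 -1.83] 0.047139803953830696 [ 0.3 -0.6 -3.3] cam [ 0.381 -0.216  0.379]
(188, 160, 136, 114) 10366.0 (array([ 0.4427, -0.236 ,  0.0409]), 0.0043)
0.97 [7.5, 141.7] [ 0.29968061 -0.25952318  0.19      ]
0.84 [180.8, 459.9] [ 0.45764527 -0.09965175  0.19      ]
[ 2.46007686e-04  6.22572981e-02 -2.50242201e+00] 39.999332427978516 0.04711657286307454
(315, 201, 14, 8) 30.5 (array([ 0.4628, -0.2603,  0.0473]), 0.0037)
```

The lid is held: its outline in the wrist image is identical and the wrist carries about 2.5 N more. I'll carry it beside the jar to where the wrist camera can see the ring.

Emit:
move_arm(increments=[[0.35,0.01,0.1,0,0,0,0],[0.35,0.02,0.25,0,0,0,0],[0.35,0.04,0.4,0,0,0,0],[0.35,0.05,0.55,0,0,0,0],[0.35,0.05,0.6,0,0,0,0],[0.35,0.05,0.6,0,0,0,0],[0.35,0.05,0.6,0,0,0,0],[0.35,0.05,0.6,0,0,0,0],[0.35,0.05,0.6,0,0,0,0],[0.35,0.05,0.6,0,0,0,0],[0.35,0.05,0.6,0,0,0,0],[0.35,0.05,0.6,0,0,0,0],[0.35,0.05,0.6,0,0,0,0],[0.35,0.05,0.6,0,0,0,0],[0.35,0.05,0.6,0,0,0,0],[0.35,0.05,0.55,0,0,0,0],[0.35,0.04,0.4,0,0,0,0],[0.35,0.02,0.25,0,0,0,0],[0.35,0.01,0.1,0,0,0,0],[0.35,0,0,0,0,0,0]])

```text
time_s: 17.0
ee_pos: [0.5454, 0.214, 0.1683]
eef_rot: [-3.141, -0.0, 2.834]
force: [0.7, 0.0, -1.9]
grip_width: 0.0473
grip_force: 40.0
```

```bash
python3 look.py ring 0.125 w9
python3 - <<'E'
from h import *
s=shot("scene"); t=shot("top")
for c in (s,t):
    qs=[q for q in blob(c,"ring")[:3]]
    for q in qs: print(cv2.boundingRect(q),cv2.contourArea(q),circ(c,q,.125))
    if c is t:
        h=cv2.cvtColor(c["color"],cv2.COLOR_BGR2HSV); m=cv2.inRange(h,(2,120,70),(18,255,255)); m[:, :150]=0; m[:,215:]=0; m[:170]=0; m[230:]=0
        pts=cv2.findNonZero(cv2.morphologyEx(m,cv2.MORPH_CLOSE,np.ones((9,9)))); hull=cv2.convexHull(pts); print("hull",circ(c,hull,.125))
E
```

```text
17.0 [0.54544748 0.21395921 0.16832562] [-3.14129187e+00 -3.39397397e-04  2.83429437e+00] [ 0.31  0.39  1.42 -0.    1.33 -0.95] 0.047332632882280554 [ 0.7  0.  -1.9] cam [0.483 0.234 0.378]
(202, 33, 110, 128) 9951.0 (array([0.4609, 0.2421, 0.0446]), 0.0011)
0.72 [90.9, 254.4] [0.45955206 0.24064151 0.125     ]
(331, 194, 6, 17) 24.0 (array([0.4599, 0.2352, 0.0477]), 0.0022)
(315, 191, 12, 2) 8.5 (array([3.0341, 0.9914, 2.7191]), 0.0017)Traceback (most recent call last):
  File "<stdin>", line 8, in <module>
cv2.error: OpenCV(4.12.0) /io/opencv/modules/imgproc/src/convhull.cpp:143: error: (-215:Assertion failed) total >= 0 && (depth == CV_32F || depth == CV_32S) in function 'convexHull'
```

View pics/w9.png

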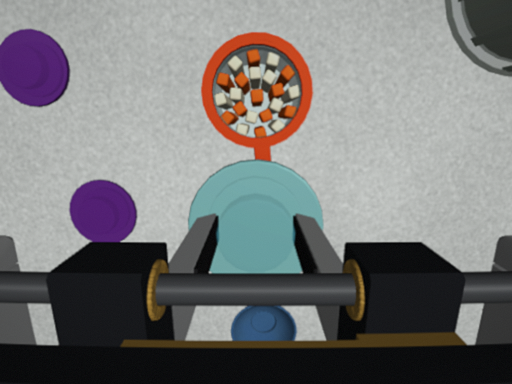

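The ring is clear at (257,90) with its tab at (263,152), and the held lid is at (256,217). I'll refit the ring without the tab, and fit the held lid's visible arc with its known radius.

Run:
```python
from h import *
from scipy.optimize import least_squares
c=shot("wrist"); o=ctrl.get_obs(); Rm=R.from_euler("xyz",o["eef_rot"]).as_matrix(); p=o["ee_pos"]; print(p)
def fit(pts,r,z0,freez):
    pr=lambda a: np.array([ray(c,q,a[2] if freez else z0)[:2] for q in pts])
    f=lambda a: np.hypot(*(pr(a)-a[:2]).T)-r
    x0=[*np.mean([ray(c,q,z0)[:2] for q in pts],0)]+([z0] if freez else [])
    s=least_squares(f,x0,loss="soft_l1",f_scale=.0005); return s.x.round(4),np.abs(s.fun).mean().round(5)
q=blob(c,"ring")[0][:,0].astype(float)
q=q[q[:,1]<140]
for fz in (0,1): print("ring outer",fit(q[::3],.0435,.125,fz), len(q))
h=cv2.cvtColor(c["color"],cv2.COLOR_BGR2HSV)
m=cv2.inRange(h,(80,35,60),(105,150,255))
for nm,img in (("w9",c["color"]),):
    k=blob(c,"lid")[0][:,0].astype(float); k=k[(k[:,1]<212)&((k[:,0]<193)|(k[:,0]>319)|(k[:,1]<190))]
    print(len(k),k[:,0].min(),k[:,0].max(),k[:,1].min())
    for fz in (0,1):
        a=fit(k[::2],.044,.1977,fz); d=np.r_[a[0][:2]-p[:2],0]; print("lid",a,"rel tool",(Rm.T@d).round(4))
```

```text
[0.54572543 0.21303434 0.16868603]
ring outer (array([0.4598, 0.2423]), np.float64(0.0008)) 266
ring outer (array([0.4611, 0.242 , 0.1304]), np.float64(0.0002)) 266
134 190.0 321.0 160.0
lid (array([0.5471, 0.2129]), np.float64(0.00025)) rel tool [-0.0014  0.0003  0.    ]
lid (array([0.5474, 0.2128, 0.194 ]), np.float64(0.00017)) rel tool [-0.0017  0.0003  0.    ]
```

Emit:
move_arm(increments=[[0.35,0.1,0,0,0,0,0],[0.35,0.2,0,0,0,0,0],[0.35,0.3,0.01,0,0,0,0],[0.35,0.3,0.01,0,0,0,0],[0.35,0.3,0.01,0,0,0,0],[0.35,0.3,0,0,0,0,0],[0.35,0.2,0,0,0,0,0],[0.35,0.11,0,0,0,0,0],[0.35,0,0,0.2,0,0,0],[0.35,0,0,0.3,0,0,0],[0.35,0,0,0.2,0,0,0],[0.35,0,0,0.1,0,0,0],[0.35,0,0,0,0,0,0],[0.35,0,0,0,0,0,0],[0.35,0,0,0,0,0,0]])

```text
time_s: 18.75
ee_pos: [0.4602, 0.2427, 0.1291]
eef_rot: [3.141, 0.001, 2.834]
force: [-0.4, 0.2, -1.8]
grip_width: 0.0469
grip_force: 40.0
```

Run:
```python
from h import *
P=[];F=[];
for n in ["scene","scene","top","top"]:
    c=shot(n); o=ctrl.get_obs(); P.append(o["ee_pos"]); F.append(o["force"])
    if n=="scene": cv2.imwrite("pics/s10.png",cv2.resize(c["color"][150:250,260:380],None,fx=5,fy=5,interpolation=3))
print(np.mean(P,0),np.std(P,0),o["eef_rot"],np.mean(F,0))
```

```text
[0.46009584 0.24262197 0.12893479] [5.57885651e-05 1.25013360e-05 7.61678243e-05] [3.14128433e+00 3.54073176e-04 2.83380383e+00] [-0.17156604 -0.22181713 -2.57047468]
```

Now lower to just above contact.

Emit:
move_arm(increments=[[0.35,0,0,0.1,0,0,0],[0.35,0,-0.005,0.1,0,0,0],[0.35,0,-0.005,0.1,0,0,0],[0.35,0,0,0.06,0,0,0],[0.35,0,0,0.04,0,0,0],[0.35,0,0,0,0,0,0]])

```text
time_s: 19.55
ee_pos: [0.4597, 0.2421, 0.1083]
eef_rot: [-3.141, -0.0, 2.834]
force: [0.2, 1.0, -2.0]
grip_width: 0.0471
grip_force: 40.0
```

Run:
```python
from h import *
c=shot("scene"); o=ctrl.get_obs(); zf=o["ee_pos"][2]+.0294; print(o["ee_pos"],zf)
for q in blob(c,"lid"):
    x,y,W,H=cv2.boundingRect(q)
    if x>290 and x<345 and y<230: print((x,y,W,H),cv2.contourArea(q),circ(c,q,zf))
for q in blob(c,"ring"): print(cv2.boundingRect(q),cv2.contourArea(q))
# colours around predicted flange edge
t=np.linspace(0,2*np.pi,8,endpoint=False)
print(proj(c,np.c_[.4608+.044*np.cos(t),.2421+.044*np.sin(t),0*t+zf]).round(0).tolist())
```

```text
[0.45974537 0.24207443 0.10848076] 0.13788076323121332
(311, 188, 27, 21) 363.0 (array([0.4607, 0.2432, 0.0407]), 0.0029)
(310, 202, 25, 13) 52.0
[[323.0, 208.0], [333.0, 207.0], [337.0, 200.0], [334.0, 192.0], [324.0, 188.0], [314.0, 190.0], [309.0, 196.0], [313.0, 204.0]]
```

Emit:
move_arm(increments=[[0.35,0,0,0.03,0,0,0],[0.35,0,0,0.03,0,0,0],[0.35,0,0,0.02,0,0,0],[0.35,0,0,0.02,0,0,0],[0.35,0,0,0,0,0,0],[0.35,0,0,0,0,0,0]])

```text
time_s: 20.2
ee_pos: [0.4598, 0.2421, 0.1035]
eef_rot: [-3.142, -0.0, 2.834]
force: [0.3, 0.3, -1.7]
grip_width: 0.0473
grip_force: 40.0
```

Emit:
move_arm(increments=[[0.35,0,0,0.01,0,0,0],[0.35,0,0,0.01,0,0,0],[0.35,0,0,0.01,0,0,0],[0.35,0,0,0,0,0,0],[0.35,0,0,0,0,0,0]])

```text
time_s: 20.7
ee_pos: [0.4598, 0.2421, 0.1022]
eef_rot: [3.142, 0.0, 2.834]
force: [-0.6, -1.0, 0.9]
grip_width: 0.047
grip_force: 40.0
```

Contact is right where predicted (TCP z ≈ 0.1026). I'll firm the grip and press on.

Emit:
move_arm(increments=[[0.35,0,0,0,0,0,0],[0.35,0,0,0.01,0,0,0],[0.35,0,0,0.01,0,0,0],[0.35,0,0,0.01,0,0,0],[0.35,0,0,0,0,0,0],[0.35,0,0,0,0,0,0]], force=55)

```text
time_s: 21.3
ee_pos: [0.4599, 0.2421, 0.1009]
eef_rot: [3.141, 0.0, 2.834]
force: [-1.9, -1.2, 5.3]
grip_width: 0.0468
grip_force: 55.0
```

```bash
cat > f.py <<'E'
from h import *
F=[];M=[];P=[]
for i in range(5):
    ctrl.camera("top"); o=ctrl.get_obs(); F.append(o["force"]);M.append(o["moment"]);P.append(o["ee_pos"])
print(o["time_s"],np.mean(F,0).round(2),np.std(F,0).round(2),np.mean(M,0).round(3),np.mean(P,0).round(4),o["eef_rot"].round(4),o["grip_width"],o["grip_force"])
E
python3 f.py
```

```text
21.55 [-2.61 -1.2   5.79] [0.35 0.45 0.48] [-0.309  0.515  0.005] [0.4598 0.2421 0.1009] [3.1413e+00 3.0000e-04 2.8338e+00] 0.04700081077189411 55.002445578575134
```

There's 5.8 N of push so far, plus a small lateral load of about 2.9 N toward −x, −y. I'll shift slightly with it while pressing further.

Emit:
move_arm(increments=[[0.35,0.004,-0.003,0,0,0,0],[0.35,0.004,-0.003,0.008,0,0,0],[0.35,0,0,0.008,0,0,0],[0.35,0,0,0,0,0,0],[0.35,0,0,0,0,0,0]])

```text
time_s: 22.05
ee_pos: [0.4598, 0.2421, 0.1005]
eef_rot: [3.141, 0.001, 2.834]
force: [-1.2, -0.8, 7.1]
grip_width: 0.0469
grip_force: 55.0
```

```bash
python3 f.py
```

```text
22.3 [-0.85 -1.3   7.88] [0.63 0.52 0.46] [-0.196  0.196  0.004] [0.4598 0.2421 0.1005] [3.1405e+00 1.4000e-03 2.8338e+00] 0.04694794704768369 55.003246665000916
```

Emit:
move_arm(increments=[[0.35,0.002,-0.004,0.01,0,0,0],[0.35,0.002,-0.003,0.01,0,0,0],[0.35,0,0,0.007,0,0,0],[0.35,0,0,0,0,0,0],[0.35,0,0,0,0,0,0]])

```text
time_s: 22.8
ee_pos: [0.4599, 0.2421, 0.0997]
eef_rot: [3.14, 0.002, 2.834]
force: [-0.5, -0.5, 11.3]
grip_width: 0.047
grip_force: 55.0
```

```bash
python3 f.py
```

```text
23.05 [-1.18 -0.06 11.86] [0.14 0.32 0.3 ] [-0.082  0.255  0.008] [0.4599 0.2421 0.0997] [3.1396e+00 2.2000e-03 2.8338e+00] 0.047092538650454055 55.00491678714752
```

The push is now 11.9 N with little lateral load, so I'll hold it.

Emit:
move_arm(increments=[[0.35,0,0,0,0,0,0],[0.35,0,0,0,0,0,0],[0.35,0,0,0,0,0,0],[0.35,0,0,0,0,0,0],[0.35,0,0,0,0,0,0],[0.35,0,0,0,0,0,0],[0.35,0,0,0,0,0,0],[0.35,0,0,0,0,0,0],[0.35,0,0,0,0,0,0],[0.35,0,0,0,0,0,0],[0.35,0,0,0,0,0,0],[0.35,0,0,0,0,0,0],[0.35,0,0,0,0,0,0],[0.35,0,0,0,0,0,0],[0.35,0,0,0,0,0,0],[0.35,0,0,0,0,0,0],[0.35,0,0,0,0,0,0],[0.35,0,0,0,0,0,0],[0.35,0,0,0,0,0,0],[0.35,0,0,0,0,0,0]])

```text
time_s: 25.05
ee_pos: [0.4599, 0.2421, 0.0997]
eef_rot: [3.14, 0.002, 2.834]
force: [-1.0, -0.0, 11.1]
grip_width: 0.0472
grip_force: 55.0
```

Emit:
move_arm(increments=[[0.35,0,0,0,0,0,0],[0.35,0,0,0,0,0,0],[0.35,0,0,0,0,0,0],[0.35,0,0,0,0,0,0],[0.35,0,0,0,0,0,0],[0.35,0,0,0,0,0,0],[0.35,0,0,0,0,0,0],[0.35,0,0,0,0,0,0],[0.35,0,0,0,0,0,0],[0.35,0,0,0,0,0,0],[0.35,0,0,0,0,0,0],[0.35,0,0,0,0,0,0],[0.35,0,0,0,0,0,0],[0.35,0,0,0,0,0,0],[0.35,0,0,0,0,0,0],[0.35,0,0,0,0,0,0],[0.35,0,0,0,0,0,0],[0.35,0,0,0,0,0,0],[0.35,0,0,0,0,0,0],[0.35,0,0,0,0,0,0]])

```text
time_s: 27.05
ee_pos: [0.4599, 0.2421, 0.0997]
eef_rot: [3.14, 0.002, 2.834]
force: [-1.6, 0.4, 12.6]
grip_width: 0.0469
grip_force: 55.0
```

```bash
python3 f.py
python3 - <<'E'
from h import *
c=shot("scene"); a=cv2.imread("pics/scene0.png"); zf=.118+.014-.0029
for q in blob(c,"lid"):
    x,y,W,H=cv2.boundingRect(q)
    if 290<x<345 and y<230: print((x,y,W,H),circ(c,q,zf))
# jar body unchanged? compare lower body patch with the first picture
d=cv2.absdiff(a,c["color"]).max(2)[212:236,300:345]; print("jar base diff",d.mean(),np.percentile(d,95))
E
```

```text
27.3 [-1.1   0.15 11.98] [0.44 0.36 0.35] [-0.062  0.238  0.003] [0.4599 0.2421 0.0997] [3.1396e+00 2.2000e-03 2.8339e+00] 0.04692441007300279 55.004913210868835
(311, 190, 26, 21) (array([0.4613, 0.2431, 0.0405]), 0.003)
jar base diff 8.130555555555556 12.0
```

The push has held at 12.0 N for over 4 s, with the jar unmoved and the lid seated, so I'll hand in.

```bash
python3 -c "
from station import ctrl
print(ctrl.hand_in())"
```

```text
the job is handed in; nothing more can be done
None
```

The lid is on the jar's orange sealing ring, centred to within about 2 mm and level, and the gripper is still pressing it straight down at 12 N after holding that for over 4 s; the jar shows no sign of having moved, and the job is handed in.

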